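# Hang a parts bin on the bench cleat

### The arm

A 7-joint arm with a two-finger parallel gripper is mounted at the origin on the work surface. World frame = base frame: x ahead of the robot, y to its left, z up, the work surface at z = 0. Lengths are in m, angles in rad, forces in N, time in s.
With the tool pointing down it reaches from about 0.425 to 0.875 m from the base axis. Payload 4.7 kg.
Tool frame: the origin (TCP) lies midway between the tips of the shut fingers; the grasp point (between the pads) lies 19 mm behind it; z points along the fingers, x is the direction in which the jaws open and shut, and the axes are right-handed (so a half turn about z gives the same grasp; the last joint's range is limited). The gripper opens to 87 mm and grips with 3 to 60 N. Pads are 19 mm wide; open, the fingers measure 117 mm over their backs; the gripper's body (75 mm by 190 mm) begins 51 mm behind the grasp point.
Start: joints at [1.309, 0.321, -0.07, 1.45, 0.023, 1.371, -0.057], TCP at [0.177, -0.625, 0.223] pointing down, gripper open.
Joint ranges: [-2.86, 2.86], [-0.3, 2.09], [-1.38, 1.24], [0.06, 2.45], [-1.56, 4.7], [0.09, 2.05], [-2.69, 2.69]. Speed limits (rad/s): [2.57, 2.57, 3.14, 3.14, 3.14, 3.14, 3.14].

### API

Orientations are given as a rotation vector (axis times angle).
In Python, from bench import get_state, eyes, ticket gives the robot as it stands.
- The arm moves only by the tool carry_out, never from a script. Its argument "motion" is a list of rows, each a list of 2 entries, a list of its own where there are three numbers: the shift along the world's x, y, z in m, then the turn about the world's z in rad. A call has 1 to 20 rows; each row is the pose to reach, as a shift and turn from the pose commanded when the call began; what a row does not reach only later rows make up. A row lasts 1/10 s, in which the tool goes at most 50 mm and 8.59 degrees, less where a joint would pass 70% of its speed; a pose out of reach is approached as far as the arm can. A call with a gripper value outside its range is refused whole. "grip" is the gripper command: -1 is fully open, 1 is shut, values between are in proportion, set as the call begins (left out, the last holds). The fingers move at their own pace and stop on an object; "squeeze" is the grip in N (left out, the last holds). Time passes only in rows, so rows that repeat a pose let the fingers close. It gives the time, the measured TCP pose, the force and the opening at its end, in the units of the state.
- get_state(): the state, without advancing time (a new reading comes with each control period).
- eyes.get_image(name): name is "scene" or "top"; returns a dict with "pixels" (420x560x3 uint8, blue, green, red), "mtx" (3x3 intrinsics, pixels), "extrinsics" (4x4, takes a point from camera to world coordinates). Camera axes: x right, y down, z forward; pixel columns grow to the right and rows downward; lengths in m; the calibration is good to about 2 mm. A picture is of the moment at which its call begins. There is no depth.
- ticket.close_job(): hands the job in, once; it reports no verdict.
The state is a dict: "time": time; "joint_positions": joint angles; "qd": joint speeds; "joint_torque": joint torques, N m; "position": TCP position; "tool_rot": TCP orientation; "ft_force": force on the tool from outside, world axes, zero at the start; "torque": the same for the moment, N m; "grip_width": opening from 0.0 (shut) to 1.0 (fully open).
Only numpy, scipy, OpenCV 4.12 (cv2) and the standard library are available. Lean on these libraries where they do the work, as an engineer would, in place of code of your own. Each camera call takes 0.05 s, during which the arm holds its last target. There are 200 camera calls.

### The job

Pick up the small grey parts bin by its middle fin and hang it on the low wooden upstand board: with its lower end tilted out from the board, lower it until its sloping rear strip rests behind the cleat, then let it swing down upright until its rear foot lies against the board underneath the stop ledge, and let go. Be gentle with bin and rail, as the rail's height is set by hand and must be felt, do not let the bin fall, and leave the other things where they are.

Things in the scene. Friction and masses are not known exactly. Their poses are not given: they have to be found in the camera images.
- bin: Open grey steel parts bin, 0.25 to 0.5 kg, upright on the bench at the start. Origin under the centre of its box; own x to its rear, y sideways, z up. Box 70 (x) by 90 (y) by 45 mm high, walls 4 mm; back plate x = 31 to 35 mm, 92 mm tall. Hooked and let go nearly upright, it swings home by its weight. Hung, its axes lie along the board's, origin at board x = -65, z = 58 mm nominal (as the rail).
- bin_fin (a point): Middle of the top edge of the bin's upright fin, the grip (bin x = -2, y = 0, z = 84 mm). The fin is 12 mm thick (y), 40 mm long (x) and stands 39 mm above the box's rim. Axes as the bin's.
- bin_strip (a point): Middle of the lower edge of the bin's rear strip (bin x = 63.5, z = 61.5 mm, mid thickness). The strip is a plate 4 mm thick, 80 mm wide, sloping down and back at 45 degrees from the top of the back plate. When hung, this edge lies in the groove behind the cleat, against the board's face. Axes as the bin's.
- bin_foot (a point): Middle of the rear edge of the bin's foot, a flat plate 80 mm wide at bin z = 0 to 6 mm reaching back to bin x = 65 mm (point at z = 3 mm). When hung, it is against the board's face, 4 mm below the stop ledge. Coming straight down the foot lands on the ledge; with the lower end swung out 0.2 to 0.35 rad (turn about +y) it passes. Axes as the bin's.
- board: Fixed wooden upstand board, 340 mm long, 170 mm tall, 18 mm thick. Origin at bench height in its front face, midway along; own x into the board, y along it, z up: the face is x = 0 and the bin hangs at x below 0. The aluminium rail is clamped on the middle. Beside it a tool holder (y = 110 to 140 mm) and a small shelf (y = -148 to -102 mm) stand out up to 25 mm.
- cleat (a point): Nominal middle of the cleat's foot (board x = 0, y = 0, z = 112 mm), axes as the board's. Cleat: rigid 4 mm plate, 122 mm wide, leaning out from the face at 45 degrees, upper edge at x = -20, z = 132 mm (mid thickness): a groove open at the top. The whole rail (cleat, ledge, cheeks) really sits up to 13 mm higher or lower than nominal, clamped by hand, unmeasured; it does not give.
- ledge (a point): Nominal middle of the front edge of the rail's stop ledge (board x = -9, y = 0, z = 71 mm), axes as the board's. The ledge stands out 9 mm from the face, 7 mm thick, and is as much higher or lower as the cleat. End cheeks at y = -58 and +58 mm (6 mm thick, 22 mm out, z = 66 to 144 mm nominal) leave the 80 mm strip 15 mm of play to either side.
- tray: plain open tray without any strip, 100 x 75 x 40 mm; bystander, origin under its centre
- spray: upright spray can, 50 mm across, 150 mm tall; bystander, origin under its centre
- case: black spectacle case, 160 x 62 x 36 mm; bystander, origin under its centre
- driver: small screwdriver 140 mm long lying on the bench; bystander
- cup: white cup, 70 mm across, 85 mm tall; bystander, origin under its centre
- jar: small glass jar, 48 mm across, 60 mm tall; bystander, origin under its centre
- lens: clear round lens blank, 66 mm across, 15 mm thick; bystander, origin under its centre
There are look-alikes about, which are no part of the job. Leave any blue or orange look-alike of the bin alone.

How it is judged:
On the way:
1. the bin, its lower end tilted out from the board, has the edge of its rear strip down behind the cleat and rests on it, touching with more than 0.5 N (contact force between bin and board above 0.5 N and angle between bin's own z axis and vertical above 0.12 rad and x of bin_foot in the frame of board below -0.01 m and x of bin_strip in the frame of board between -0.022 and 0.004 m and y of bin_strip in the frame of board between -0.025 and 0.025 m and z of bin_strip in the frame of board between 0.101 and 0.145 m), for 0.1 s.
At the end, for the whole second after the job is handed in: The bin hangs on the rail: edge of the rear strip and rear edge of the foot within 6 mm of the board's face, foot 44 to 76 mm above the bench (that is under the ledge, wherever the rail is clamped), within 20 mm of the rail's middle, upright within 0.07 rad, released and at rest (x of bin_strip in the frame of board between -0.006 and 0.004 m and x of bin_foot in the frame of board between -0.006 and 0.004 m and z of bin_foot in the frame of board between 0.044 and 0.076 m and y of bin_strip in the frame of board between -0.02 and 0.02 m and angle between bin's own z axis and vertical below 0.07 rad and contact force between the fingers and bin below 0.1 N and linear speed of bin below 0.02 m/s and angular speed of bin below 0.1 rad/s); the robot touches nothing.
It fails at once if bin, while in the gripper, pressed or knocked against the board or its rail with more than 30 N (contact force between the fingers and bin above 5 N and contact force between bin and board above 30 N).
It fails at once if the bin falls: moves faster than 0.25 m/s while no finger touches it (contact force between the fingers and bin below 0.1 N and linear speed of bin above 0.25 m/s).
It fails at once if a bystander shifted by more than 30 mm (distance of any of tray, spray, case, driver, cup, jar, lens from where it was at the start of the episode above 0.03 m).
It also fails if it takes over 46 s, if anything falls off the work surface, if the arm or the gripper's body presses on something with over 40 N, if the wrist force passes 120 N, or if a joint passes its speed limit or range.

## Working session

There is one attempt and no reset: what is moved stays moved. The work goes in short steps, Python scripts to look and compute and a tool call to move; the robot and the scene stay as the last step left them, time stands still between calls to the robot, and variables do not carry over. Pictures are saved under pics/ and viewed, about 8 in all and at most 12, crops included, and the job is handed in when it is done.

Besides the shell and the picture viewer there is one more tool, called by a JSON object that holds its "op" and its "data". carry_out: Moves the arm, as the interface text tells. Its arguments: {"type":"object","properties":{"motion":{"type":"array","items":{"type":"array"}},"grip":{"type":"number"},"squeeze":{"type":"number"}},"required":["motion"]}

```bash
mkdir -p pics; ls; python3 - <<'E'
from bench import get_state, eyes
import cv2
for n in ("scene","top"):
    d=eyes.get_image(n); cv2.imwrite(f"pics/{n}0.png",d["pixels"]); print(n,d["mtx"].tolist(),d["extrinsics"].round(4).tolist())
s=get_state(); print(s)
E
```

```text
pics
scene [[390.7036834757805, 0.0, 278.40840594600263], [0.0, 390.7036834757805, 208.20838108442757], [0.0, 0.0, 1.0]] [[0.38, 0.7522, -0.5384, 1.0905], [0.9249, -0.3026, 0.2301, -0.3243], [0.0102, -0.5854, -0.8107, 1.0302], [0.0, 0.0, 0.0, 1.0]]
top [[400.24987743896406, 0.0, 285.9006533628412], [0.0, 400.24987743896406, 219.62490441251097], [0.0, 0.0, 1.0]] [[-0.0161, -0.9937, 0.111, 0.3721], [-0.9997, 0.0137, -0.0225, -0.0587], [0.0209, -0.1113, -0.9936, 1.1287], [0.0, 0.0, 0.0, 1.0]]
{'time': 0.1, 'joint_positions': array([ 1.30914194,  0.32176787, -0.07008759,  1.4515347 ,  0.02259086,
        1.37076446, -0.05686163]), 'qd': array([ 0.00010582, -0.00044511, -0.00123785, -0.00198712, -0.0006786 ,
       -0.0018092 ,  0.00064024]), 'joint_torque': array([-4.11101297e-06, -4.92572987e+01, -4.05687941e-01, -3.13400459e+01,
       -6.41433243e-02,  3.94803251e-02,  5.83424526e-05]), 'position': array([ 0.17680704, -0.62499714,  0.22156773]), 'tool_rot': array([-2.50497925e+00,  1.89438459e+00,  2.18716859e-03]), 'ft_force': array([-0.06500549, -0.01408319, -0.78904923]), 'torque': array([-0.05641026,  0.07188751,  0.00196791]), 'grip_width': 1.0015998052642983}
```

View pics/scene0.png

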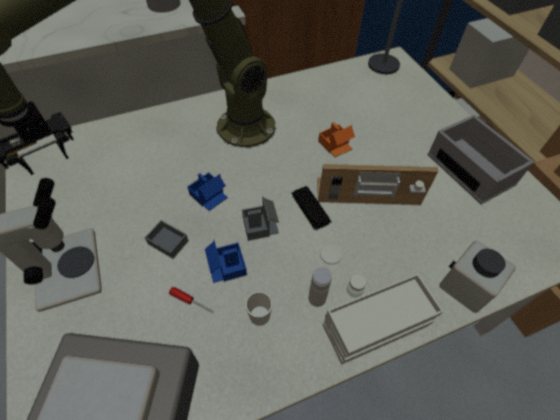

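View pics/top0.png

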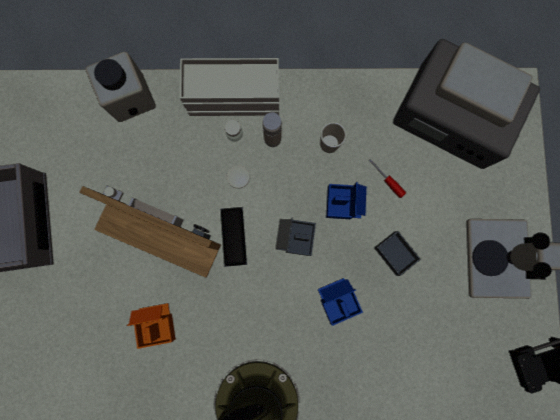

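The scene view shows the grey bin at (258,220), between two blue look-alikes, and the board at (377,185). In the top view the bin is at (297,237) with its strip to the left, and the board runs from (100,225) to (215,265) with its rail on the upper side. I'll enlarge both.

```bash
python3 - <<'E'
import cv2,numpy as np
s=cv2.imread("pics/scene0.png");t=cv2.imread("pics/top0.png")
def c(im,x,y,w,h,W=400,H=300):
    return cv2.convertScaleAbs(cv2.resize(im[y:y+h,x:x+w],(W,H),interpolation=cv2.INTER_CUBIC),alpha=1.6)
a=np.vstack([np.hstack([c(t,262,207,64,48),c(s,230,190,64,48)]),np.hstack([c(t,70,170,160,120),c(s,312,145,128,96)])])
cv2.imwrite("pics/crop1.png",a)
E
```

```text
(no output)
```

View pics/crop1.png

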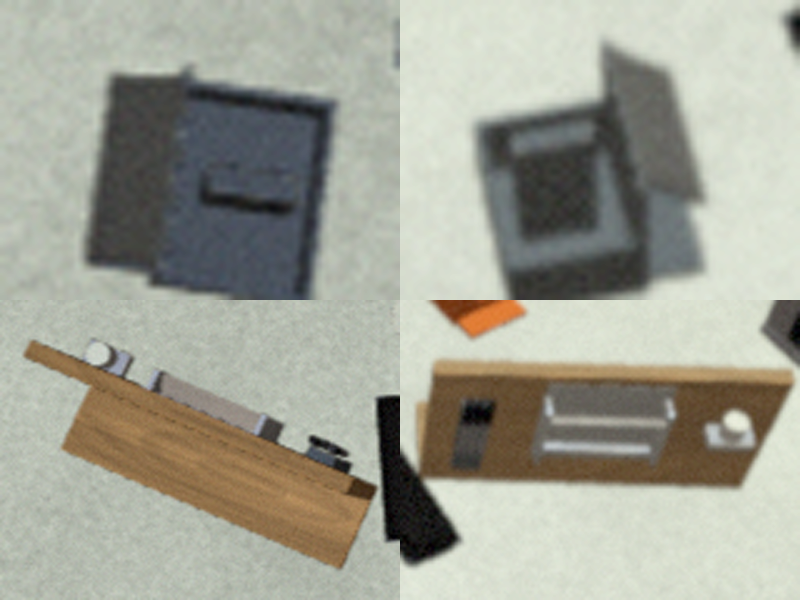

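```bash
cat > h.py <<'E'
import numpy as np,cv2
from scipy.optimize import least_squares
C={"scene":(np.array([[390.7037,0,278.4084],[0,390.7037,208.2084],[0,0,1]]),np.array([[0.38,0.7522,-0.5384,1.0905],[0.9249,-0.3026,0.2301,-0.3243],[0.0102,-0.5854,-0.8107,1.0302]])),
"top":(np.array([[400.2499,0,285.9007],[0,400.2499,219.6249],[0,0,1]]),np.array([[-0.0161,-0.9937,0.111,0.3721],[-0.9997,0.0137,-0.0225,-0.0587],[0.0209,-0.1113,-0.9936,1.1287]]))}
def proj(n,P):
    K,E=C[n]; q=K@(E[:,:3].T@(np.asarray(P)-E[:,3])); return q[:2]/q[2]
def Rz(a): c,s=np.cos(a),np.sin(a); return np.array([[c,-s,0],[s,c,0],[0,0,1]])
def Ry(a): c,s=np.cos(a),np.sin(a); return np.array([[c,0,s],[0,1,0],[-s,0,c]])
E
python3 - <<'E'
from h import *
def T(u,v):return (262+u/6.25-.4,207+v/6.25-.4)
def S(u,v):return (230+u/6.25-.4,190+v/6.25-.4)
B=[("top",T(335,100),(-35,-45,45)),("top",T(110,75),(63.5,-40,61.5)),("top",T(87,265),(63.5,40,61.5)),("top",T(250,172),(-2,0,84)),
("scene",S(268,70),(63.5,40,61.5)),("scene",S(305,203),(63.5,-40,61.5)),("scene",S(78,122),(-35,45,45)),("scene",S(110,270),(-35,-45,45)),("scene",S(305,275),(65,-40,3))]
f=lambda p:np.concatenate([proj(n,np.array([p[0],p[1],0])+Rz(p[2])@np.array(q)/1e3)-uv for n,uv,q in B])
r=least_squares(f,[.4,-.07,1.57],loss="soft_l1");print("bin",r.x.round(4),r.fun.reshape(-1,2).round(1).tolist())
def T(u,v):return (70+u/2.5-.3,170+v/2.5-.3)
def S(u,v):return (312+u/3.125-.3,145+v/3.125-.3)
D=[("top",T(30,340),(0,-170,170),0),("top",T(377,487),(0,170,170),0),("scene",S(33,75),(0,170,170),0),("scene",S(393,83),(0,-170,170),0),("scene",S(20,178),(0,170,0),0),("scene",S(340,187),(0,-170,0),0),
("scene",S(150,117),(-20,55,133),1),("scene",S(265,122),(-20,-55,133),1),("scene",S(145,145),(-9,55,74.5),1),("scene",S(250,147),(-9,-55,74.5),1)]
g=lambda p:np.concatenate([proj(n,np.array([p[0],p[1],0])+Rz(p[2])@(np.array(q)/1e3+[0,0,p[3]*k]))-uv for n,uv,q,k in D])
r=least_squares(g,[.4,.3,3.3,0],loss="soft_l1");print("board",r.x.round(4),r.fun.reshape(-1,2).round(1).tolist())
E
```

```text
bin [ 0.4457 -0.1232  1.4242] [[0.5, -0.4], [0.4, -0.1], [0.2, -0.9], [0.9, 1.8], [0.5, 0.2], [0.8, -0.2], [-0.4, -0.3], [0.2, -0.1], [1.1, -1.4]]
board [ 0.4973  0.2525  2.7369 -0.0034] [[0.4, -118.4], [-8.3, -123.5], [0.1, -1.4], [0.5, -1.8], [-1.0, 0.3], [-0.2, -0.8], [0.0, -0.1], [-0.1, -1.0], [-2.1, 0.2], [-0.6, 0.2]]
```

```bash
python3 - <<'E'
from h import *
def T(u,v):return (70+u/2.5-.3,170+v/2.5-.3)
def S(u,v):return (312+u/3.125-.3,145+v/3.125-.3)
D=[("top",T(30,40),(0,-170,170),0),("top",T(377,187),(0,170,170),0),("top",T(165,72),(-20,-55,133),1),("top",T(275,117),(-20,55,133),1),("scene",S(33,75),(0,170,170),0),("scene",S(393,83),(0,-170,170),0),("scene",S(20,178),(0,170,0),0),("scene",S(340,187),(0,-170,0),0),
("scene",S(150,117),(-20,55,133),1),("scene",S(265,122),(-20,-55,133),1),("scene",S(145,145),(-9,55,74.5),1),("scene",S(250,147),(-9,-55,74.5),1)]
g=lambda p:np.concatenate([proj(n,np.array([p[0],p[1],0])+Rz(p[2])@(np.array(q)/1e3+[0,0,p[3]*k]))-uv for n,uv,q,k in D])
r=least_squares(g,[.4,.3,2.7,0],loss="soft_l1");print("board",r.x.round(4),r.fun.reshape(-1,2).round(1).tolist())
from scipy.spatial.transform import Rotation as R
M=R.from_rotvec([-2.50497925e+00,1.89438459e+00,2.18716859e-03]).as_matrix();print(M.round(3).tolist(),np.arctan2(M[1,0],M[0,0]))
p=np.array([.4457,-.1232,0])+Rz(1.4242)@[-.012,0,.07];print("grasp",p)
E
```

```text
board [ 4.9970e-01  2.5080e-01  2.7258e+00 -6.0000e-04] [[1.5, -0.1], [-7.9, -3.8], [0.1, 0.6], [-3.6, -0.3], [-0.1, -1.1], [0.6, -0.6], [-1.1, 0.5], [-0.1, 0.4], [-0.0, -0.1], [0.1, -0.7], [-2.1, 0.2], [-0.4, 0.5]]
[[0.272, -0.962, -0.001], [-0.962, -0.272, 0.002], [-0.002, 0.0, -1.0]] -1.2949752834801416
grasp [ 0.44394714 -0.13507129  0.07      ]
```

{"op": "carry_out", "data": {"motion": [[[0.006, 0.04, 0], 0], [[0.012, 0.08, 0], 0], [[0.018, 0.12, 0], 0], [[0.024, 0.16, 0], 0], [[0.03, 0.2, 0], 0], [[0.06, 0.227, 0], 0.11], [[0.09, 0.254, 0], 0.22], [[0.12, 0.281, 0], 0.33], [[0.15, 0.308, 0], 0.44], [[0.183, 0.335, 0], 0.55], [[0.2, 0.367, 0], 0.66], [[0.217, 0.4, 0], 0.78], [[0.234, 0.433, 0], 0.9], [[0.251, 0.466, -0.02], 1.02], [[0.268, 0.498, -0.05], 1.148], [[0.268, 0.498, -0.05], 1.148], [[0.268, 0.498, -0.05], 1.148], [[0.268, 0.498, -0.05], 1.148]], "grip": -1, "squeeze": 12}}

```text
time: 1.9
position: [0.4449, -0.1287, 0.173]
tool_rot: [3.132, -0.234, 0.001]
ft_force: [0.6, -0.3, -0.2]
grip_width: 1.003
```

```bash
python3 - <<'E'
from h import *
from bench import get_state, eyes
s=get_state(); print(s["time"],s["position"],s["tool_rot"],s["joint_positions"].round(2),s["ft_force"])
t=eyes.get_image("top")["pixels"];q=eyes.get_image("scene")["pixels"]
c=lambda im,x,y:cv2.convertScaleAbs(cv2.resize(im[y:y+100,x:x+100],(400,400),interpolation=cv2.INTER_CUBIC),alpha=1.6)
cv2.imwrite("pics/c2.png",np.hstack([c(t,250,187),c(q,210,160)]))
E
```

```text
1.9 [ 0.44485436 -0.12874773  0.17303509] [ 3.13212018e+00 -2.34408561e-01  7.54294753e-04] [ 0.81 -0.03 -0.57  1.94 -0.02  1.22  0.09] [ 0.61169337 -0.28535603 -0.19713467]
```

View pics/c2.png

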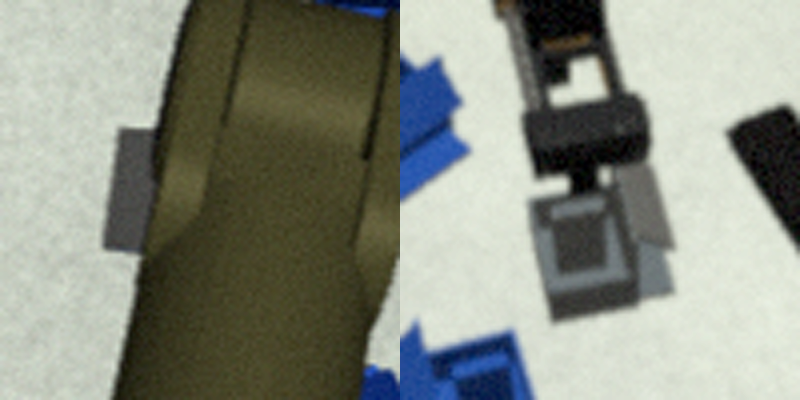

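The gripper now stands above the bin, with its finger over the fin in the scene crop at (580,185) and the fin at (578,245). I'll go down and grip.

{"op": "carry_out", "data": {"motion": [[[0, 0.001, -0.045], 0], [[0, 0.001, -0.085], 0], [[0, 0.001, -0.11], 0], [[0, 0.001, -0.122], 0], [[0, 0.001, -0.122], 0], [[0, 0.001, -0.122], 0]]}}

```text
time: 2.6
position: [0.446, -0.1272, 0.0518]
tool_rot: [3.132, -0.232, 0.003]
ft_force: [1.0, 0.1, 0.1]
grip_width: 0.998
```

{"op": "carry_out", "data": {"motion": [[[0, 0, 0], 0], [[0, 0, 0], 0], [[0, 0, 0], 0], [[0, 0, 0], 0], [[0, 0, 0], 0], [[0, 0, 0], 0], [[0, 0, 0], 0], [[0, 0, 0], 0]], "grip": 1, "squeeze": 12}}

```text
time: 3.4
position: [0.445, -0.1264, 0.0506]
tool_rot: [-3.133, 0.231, 0.0]
ft_force: [-0.3, 0.1, -0.6]
grip_width: 0.354
```

{"op": "carry_out", "data": {"motion": [[[0, 0, 0.02], 0], [[0, 0, 0.05], 0], [[0, 0, 0.09], 0], [[0, 0, 0.13], 0], [[0, 0, 0.15], 0], [[0, 0, 0.15], 0]]}}

```text
time: 4.0
position: [0.4471, -0.127, 0.204]
tool_rot: [3.131, -0.231, 0.01]
ft_force: [1.6, 1.0, -0.4]
grip_width: 0.003
```

```bash
python3 - <<'E'
from h import *
from bench import get_state, eyes
s=get_state(); print(s["time"],s["position"],s["tool_rot"],s["joint_positions"].round(2),s["ft_force"],s["torque"],s["grip_width"])
t=eyes.get_image("top")["pixels"];q=eyes.get_image("scene")["pixels"]
c=lambda im,x,y:cv2.convertScaleAbs(cv2.resize(im[y:y+100,x:x+100],(400,400),interpolation=cv2.INTER_CUBIC),alpha=1.6)
cv2.imwrite("pics/c3.png",np.hstack([c(t,240,187),c(q,210,140)]))
E
```

```text
4.0 [ 0.44712178 -0.12702685  0.20396359] [ 3.13054445 -0.2305959   0.00971591] [ 0.82 -0.06 -0.58  1.9  -0.03  1.28  0.11] [ 1.60990163  1.03493469 -0.4033717 ] [-0.01154535 -0.11212721 -0.05400082] 0.002664314713885411
```

View pics/c3.png

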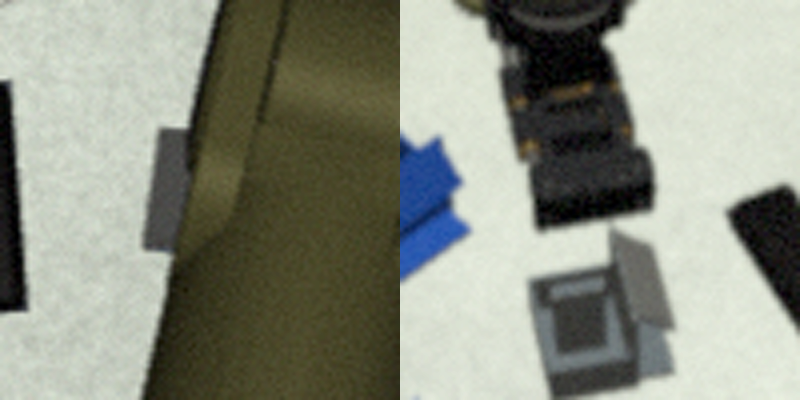

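The fingers had not finished closing when I lifted, so the bin is still in its place at (585,330). I'll pre-open halfway and repeat with a longer closing time.

{"op": "carry_out", "data": {"motion": [[[0, 0, -0.03], 0], [[0, 0, -0.05], 0], [[0, 0, -0.05], 0], [[0, 0, -0.05], 0], [[0, 0, -0.05], 0], [[0, 0, -0.09], 0], [[0, 0, -0.13], 0], [[0, 0, -0.15], 0], [[0, 0, -0.15], 0], [[0, 0, -0.15], 0]], "grip": 0.0}}

```text
time: 5.1
position: [0.4459, -0.1266, 0.0517]
tool_rot: [3.133, -0.231, 0.002]
ft_force: [0.0, 0.3, -0.2]
grip_width: 0.498
```

{"op": "carry_out", "data": {"motion": [[[0, 0, 0], 0], [[0, 0, 0], 0], [[0, 0, 0], 0], [[0, 0, 0], 0], [[0, 0, 0], 0], [[0, 0, 0], 0], [[0, 0, 0], 0], [[0, 0, 0], 0]], "grip": 1, "squeeze": 12}}

```text
time: 5.9
position: [0.4448, -0.1266, 0.0509]
tool_rot: [3.133, -0.231, -0.001]
ft_force: [-2.4, -0.7, 6.0]
grip_width: 0.138
```

{"op": "carry_out", "data": {"motion": [[[0, 0, 0.01], 0], [[0, 0, 0.03], 0], [[0, 0, 0.06], 0], [[0, 0, 0.1], 0], [[0, 0, 0.14], 0], [[0, 0, 0.17], 0], [[0, 0, 0.17], 0], [[0, 0, 0.17], 0]]}}

```text
time: 6.7
position: [0.4448, -0.1263, 0.2203]
tool_rot: [3.133, -0.23, 0.0]
ft_force: [-0.2, 0.2, -4.2]
grip_width: 0.139
```

```bash
cat > snap.py <<'E'
from h import *
from bench import get_state, eyes
import sys
from scipy.spatial.transform import Rotation as R
s=get_state(); M=R.from_rotvec(s["tool_rot"]).as_matrix()
print(s["time"],s["position"].round(4),"yaw",np.arctan2(M[1,0],M[0,0]).round(4),s["ft_force"].round(2),s["torque"].round(3),s["grip_width"].round(3))
t=eyes.get_image("top")["pixels"];q=eyes.get_image("scene")["pixels"]
n,x1,y1,x2,y2,w=sys.argv[1],*map(int,sys.argv[2:])
c=lambda im,x,y:cv2.convertScaleAbs(cv2.resize(im[y:y+w,x:x+w],(400,400),interpolation=cv2.INTER_CUBIC),alpha=1.6)
cv2.imwrite(f"pics/{n}.png",np.hstack([c(t,x1,y1),c(q,x2,y2)]))
E
python3 snap.py c4 240 187 210 110 100
```

```text
Traceback (most recent call last):
  File "snap.py", line 6, in <module>
    print(s["time"],s["position"].round(4),"yaw",np.arctan2(M[1,0],M[0,0]).round(4),s["ft_force"].round(2),s["torque"].round(3),s["grip_width"].round(3))
                                                                                                                                ^^^^^^^^^^^^^^^^^^^^^
AttributeError: 'float' object has no attribute 'round'
```

```bash
sed -i 's/,s\["grip_width"\].round(3)//' snap.py; python3 snap.py c4 240 187 210 110 100
```

```text
6.7 [ 0.4448 -0.1263  0.2203] yaw -0.1468 [-0.23  0.15 -4.22] [-0.    -0.092  0.024]
```

View pics/c4.png

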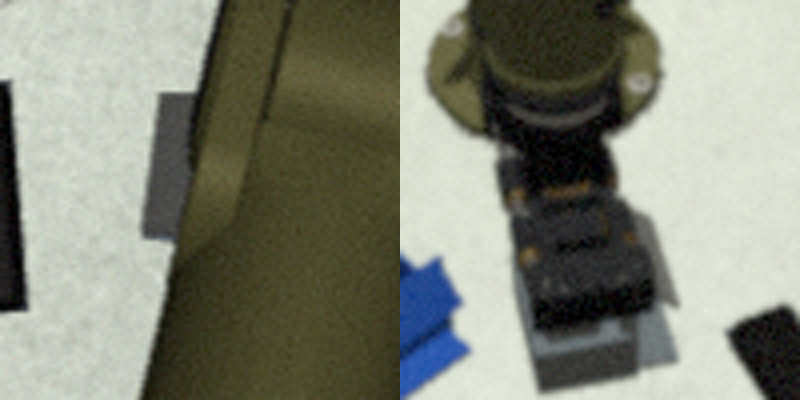

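```bash
python3 - <<'E'
from h import *
g=np.array([.4448,-.1263,.2393]);yaw=1.4242
T=lambda u,v:(240+u/4-.4,187+v/4-.4)
S=lambda u,v:(210+u/4-.4,110+v/4-.4)
B=[("top",T(160,92),(63.5,-40,61.5)),("top",T(143,238),(63.5,40,61.5)),("scene",S(280,305),(63.5,-40,61.5)),("scene",S(278,362),(65,-40,0)),("scene",S(140,392),(-35,-45,0)),("scene",S(237,375),(35,-45,0)),("scene",S(130,355),(-35,-45,45))]
f=lambda p:np.concatenate([np.concatenate([proj(n,g+Rz(yaw)@Ry(p[0])@(np.array(q)/1e3-[p[1],p[2],.070]))-uv for n,uv,q in B]),[(p[1]+.004)/.003]])
r=least_squares(f,[.1,-.004,0],loss="soft_l1");print(r.x.round(4),r.fun[:-1].reshape(-1,2).round(1).tolist())
E
```

```text
[ 0.0249 -0.003  -0.0008] [[0.6, 1.0], [0.1, -0.4], [0.1, 0.2], [0.3, 0.0], [-0.5, 0.3], [0.4, 0.1], [1.4, -0.6]]
```

The bin is held nearly upright (tilt 0.025 rad). The grip doesn't sag by itself, so I'll set the tilt by pressing the foot lightly against the bare board face above the rail. First I'll carry it in front of the board.

{"op": "carry_out", "data": {"motion": [[[0.0, 0.0, 0.02], 0], [[0.01, 0.02, 0.04], 0.1], [[0.025, 0.05, 0.05], 0.2], [[0.04, 0.085, 0.05], 0.32], [[0.055, 0.12, 0.05], 0.44], [[0.07, 0.155, 0.05], 0.56], [[0.085, 0.19, 0.05], 0.68], [[0.1, 0.225, 0.05], 0.8], [[0.115, 0.26, 0.05], 0.92], [[0.13, 0.295, 0.05], 1.04], [[0.14, 0.32, 0.05], 1.16], [[0.1464, 0.3367, 0.04], 1.26], [[0.1464, 0.3367, 0.02], 1.302], [[0.1464, 0.3367, 0.0], 1.302], [[0.1464, 0.3367, -0.012], 1.302], [[0.1464, 0.3367, -0.012], 1.302], [[0.1464, 0.3367, -0.012], 1.302]]}}

```text
time: 8.5
position: [0.5913, 0.21, 0.2083]
tool_rot: [-2.632, -1.715, 0.001]
ft_force: [-0.2, -0.5, -3.0]
grip_width: 0.136
```

```bash
python3 snap.py c5 90 160 320 90 120
```

```text
8.5 [0.5913 0.21   0.2083] yaw 1.1548 [-0.25 -0.48 -3.01] [ 0.081 -0.231 -0.075]
```

View pics/c5.png

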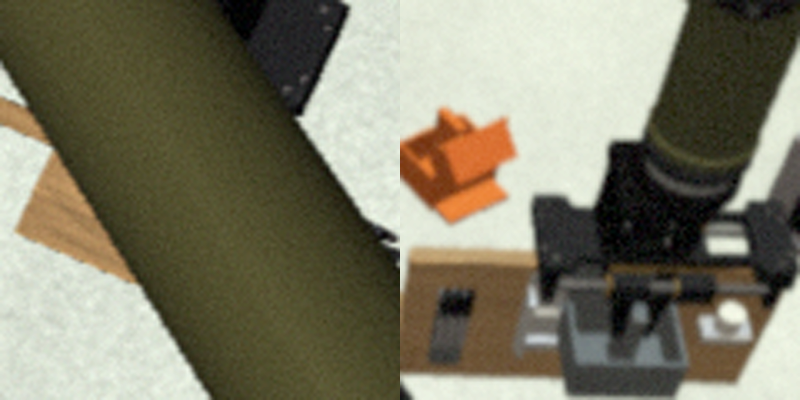

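{"op": "carry_out", "data": {"motion": [[[-0.009, 0.004, 0], 0], [[-0.018, 0.008, 0], 0], [[-0.0274, 0.0121, 0], 0], [[-0.031, 0.0137, 0.001], 0], [[-0.0345, 0.0153, 0.004], 0], [[-0.038, 0.0168, 0.007], 0], [[-0.0412, 0.0182, 0.009], 0]]}}

```text
time: 9.3
position: [0.5511, 0.2279, 0.2184]
tool_rot: [2.632, 1.713, 0.003]
ft_force: [3.4, -1.0, -2.4]
grip_width: 0.135
```

```bash
python3 - <<'E'
from bench import get_state
s=get_state();print(s["position"],s["ft_force"],s["torque"],s["grip_width"])
E
```

```text
[0.55114045 0.22790026 0.2183937 ] [ 3.44602193 -1.01430574 -2.35480287] [-0.31750947 -0.78280831  0.03174217] 0.1347121179889642
```

{"op": "carry_out", "data": {"motion": [[[-0.0035, 0.0015, 0.003], 0], [[-0.007, 0.003, 0.005], 0], [[-0.0105, 0.0046, 0.008], 0], [[-0.0137, 0.006, 0.01], 0], [[-0.0137, 0.006, 0.01], 0]]}}

```text
time: 9.8
position: [0.5358, 0.235, 0.2279]
tool_rot: [-2.631, -1.716, 0.0]
ft_force: [1.0, 0.7, -2.3]
grip_width: 0.135
```

{"op": "carry_out", "data": {"motion": [[[0.009, -0.004, 0.01], 0], [[0.02, -0.009, 0.02], 0], [[0.035, -0.0155, 0.02], 0], [[0.035, -0.0155, 0.02], 0], [[0.035, -0.0155, 0.02], 0]]}}

```text
time: 10.3
position: [0.5708, 0.2189, 0.2463]
tool_rot: [-2.631, -1.714, 0.004]
ft_force: [-0.5, 0.4, -3.6]
grip_width: 0.135
```

```bash
python3 snap.py c6 90 160 330 90 120
```

```text
10.3 [0.5708 0.2189 0.2463] yaw 1.1546 [-0.53  0.38 -3.55] [ 0.121 -0.055 -0.031]
```

View pics/c6.png

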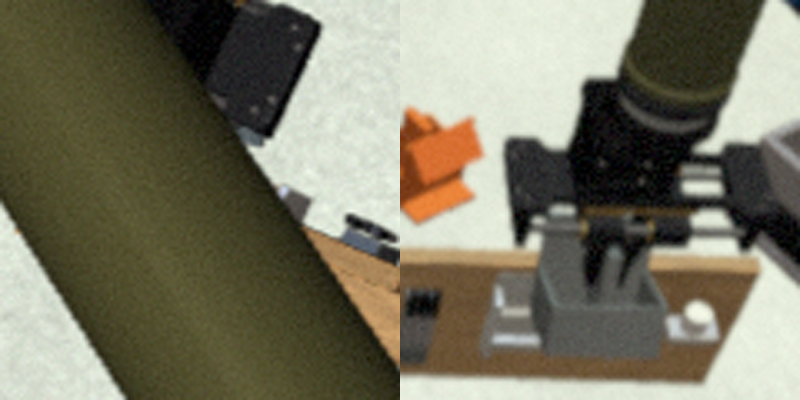

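```bash
python3 - <<'E'
from h import *
g=np.array([.5708,.2189,.2653]);yaw=2.7258
S=lambda u,v:(330+(u-400)*.3-.35,90+v*.3-.35)
B=[(S(538,308),(-35,45,45)),(S(665,303),(-35,-45,45)),(S(547,355),(-35,45,0)),(S(660,357),(-35,-45,0)),(S(545,205),(31,45,92))]
P=lambda p,q:proj("scene",g+Rz(yaw)@Ry(p[0])@(np.array(q)/1e3-[p[2],p[1],.070]))
f=lambda p:np.concatenate([np.concatenate([P(p,q)-uv for uv,q in B]),[(p[2]+.003)/.003]])
r=least_squares(f,[.2,0,-.003],loss="soft_l1");print(r.x.round(4),r.fun[:-1].reshape(-1,2).round(1).tolist())
c=cv2.imread("pics/c6.png")[:,400:].copy()
for th,col in((0.,(0,0,255)),(r.x[0],(0,255,0))):
    for loop in ([(-35,45,0),(-35,-45,0),(-35,-45,45),(-35,45,45)],[(35,45,45),(35,45,92),(35,-45,92),(35,-45,45)],[(-22,0,84),(18,0,84),(18,0,45),(-22,0,45)]):
        pts=np.array([P((th,r.x[1],r.x[2]),q) for q in loop]);pts=((pts+.35-[330,90])/.3).astype(int)
        cv2.polylines(c,[pts],True,col,1)
cv2.imwrite("pics/ov.png",cv2.resize(c,(600,600)))
E
```

```text
[ 0.3675 -0.0006 -0.0037] [[4.0, -1.1], [0.7, 1.3], [-1.3, -0.4], [-1.2, -0.1], [-0.0, 2.3]]
```

View pics/ov.png

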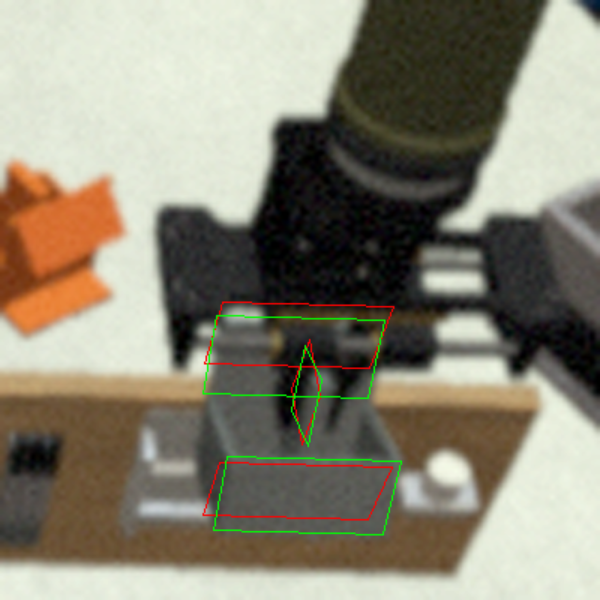

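The overlay and the push distance (tool at board x = -39.5 mm while the foot touched) agree on a tilt of about 0.37 rad. I'll go over the groove and down until just above the highest possible cleat contact.

{"op": "carry_out", "data": {"motion": [[[-0.0087, 0.0038, 0], 0], [[-0.0087, 0.0038, -0.015], 0], [[-0.0087, 0.0038, -0.032], 0], [[-0.0087, 0.0038, -0.05], 0], [[-0.0087, 0.0038, -0.066], 0], [[-0.0087, 0.0038, -0.078], 0], [[-0.0087, 0.0038, -0.084], 0], [[-0.0087, 0.0038, -0.084], 0], [[-0.0087, 0.0038, -0.084], 0]]}}

```text
time: 11.3
position: [0.5631, 0.2231, 0.1641]
tool_rot: [-2.632, -1.715, -0.002]
ft_force: [-0.9, 0.3, -4.1]
grip_width: 0.134
```

{"op": "carry_out", "data": {"motion": [[[0, 0, -0.002], 0], [[0, 0, -0.004], 0], [[0, 0, -0.006], 0], [[0, 0, -0.008], 0], [[0, 0, -0.008], 0]]}}

```text
time: 11.8
position: [0.5626, 0.2226, 0.1552]
tool_rot: [-2.632, -1.715, 0.001]
ft_force: [-0.2, -0.1, -4.2]
grip_width: 0.137
```

{"op": "carry_out", "data": {"motion": [[[0, 0, -0.002], 0], [[0, 0, -0.004], 0], [[0, 0, -0.006], 0], [[0, 0, -0.008], 0], [[0, 0, -0.008], 0]]}}

```text
time: 12.3
position: [0.5626, 0.2226, 0.1471]
tool_rot: [-2.632, -1.715, 0.001]
ft_force: [0.7, -0.1, -4.3]
grip_width: 0.136
```

{"op": "carry_out", "data": {"motion": [[[0, 0, -0.0015], 0], [[0, 0, -0.003], 0], [[0, 0, -0.0045], 0], [[0, 0, -0.0045], 0]]}}

```text
time: 12.7
position: [0.5626, 0.2227, 0.1428]
tool_rot: [-2.632, -1.715, 0.001]
ft_force: [-0.3, -0.0, -3.6]
grip_width: 0.138
```

{"op": "carry_out", "data": {"motion": [[[0, 0, -0.0015], 0], [[0, 0, -0.003], 0], [[0, 0, -0.0045], 0], [[0, 0, -0.0045], 0]]}}

```text
time: 13.1
position: [0.5626, 0.2227, 0.1383]
tool_rot: [-2.632, -1.715, 0.001]
ft_force: [0.3, 0.0, -3.7]
grip_width: 0.133
```

{"op": "carry_out", "data": {"motion": [[[0, 0, -0.0015], 0], [[0, 0, -0.003], 0], [[0, 0, -0.003], 0]]}}

```text
time: 13.4
position: [0.5626, 0.2231, 0.1356]
tool_rot: [-2.632, -1.715, -0.0]
ft_force: [-0.1, 0.5, -2.1]
grip_width: 0.138
```

{"op": "carry_out", "data": {"motion": [[[0, 0, -0.0015], 0], [[0, 0, -0.003], 0], [[0, 0, -0.003], 0]]}}

```text
time: 13.7
position: [0.5627, 0.2229, 0.1324]
tool_rot: [-2.632, -1.715, -0.0]
ft_force: [-0.3, -0.5, -2.8]
grip_width: 0.135
```

{"op": "carry_out", "data": {"motion": [[[0, 0, -0.0015], 0], [[0, 0, -0.003], 0], [[0, 0, -0.003], 0]]}}

```text
time: 14.0
position: [0.5627, 0.2228, 0.1293]
tool_rot: [-2.632, -1.715, 0.0]
ft_force: [-0.6, 0.6, -1.9]
grip_width: 0.138
```

```bash
python3 snap.py c7 110 170 345 130 90
```

```text
14.0 [0.5627 0.2228 0.1293] yaw 1.1551 [-0.63  0.56 -1.93] [ 0.207  0.035 -0.011]
```

View pics/c7.png

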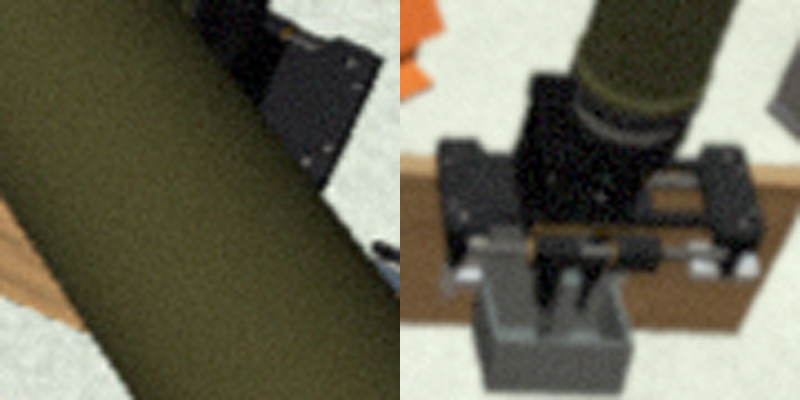

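```bash
python3 - <<'E'
from h import *
g=np.array([.5627,.2228,.1483]);yaw=2.7258;b=np.array([.4997,.2508,0])
S=lambda u,v:(345+(u-400)*.225-.39,130+v*.225-.39)
B=[(S(632,340),(-35,-45,45)),(S(488,391),(-35,45,0)),(S(622,393),(-35,-45,0))]
W=lambda p,q:g+Rz(yaw)@Ry(p[0])@(np.array(q)/1e3-[-.003,p[1],.070])
f=lambda p:np.concatenate([proj("scene",W(p,q))-uv for uv,q in B])
r=least_squares(f,[.2,0]);print(r.x.round(4),r.fun.reshape(-1,2).round(1).tolist())
for th in (r.x[0],.2,.3):
  for q in ((63.5,0,61.5),(65,0,3)): print(th,(Rz(yaw).T@(W((th,r.x[1]),q)-b)).round(4))
E
```

```text
[ 0.2765 -0.    ] [[0.8, 0.1], [-0.7, -0.1], [-0.1, 0.3]]
0.2764558891831714 [-0.0073  0.0002  0.122 ]
0.2764558891831714 [-0.0218  0.0002  0.0653]
0.2 [-0.0055  0.0002  0.1268]
0.2 [-0.0156  0.0002  0.0691]
0.3 [-0.0079  0.0002  0.1205]
0.3 [-0.0238  0.0002  0.0642]
```

The fit gives tilt 0.28, strip edge at board (-7, 0, 122) mm and foot 22 mm out at z = 65 mm. The wrist carries about 2 N less, so the strip is resting on the cleat. I'll slide it down the groove, keeping the tilt.

{"op": "carry_out", "data": {"motion": [[[-0.0014, 0.0006, -0.0015], 0], [[-0.0028, 0.0012, -0.003], 0], [[-0.0042, 0.0018, -0.0045], 0], [[-0.0055, 0.0024, -0.006], 0], [[-0.0055, 0.0024, -0.006], 0]]}}

```text
time: 14.6
position: [0.5568, 0.2251, 0.1231]
tool_rot: [-2.632, -1.716, 0.001]
ft_force: [-0.8, 0.8, -3.5]
grip_width: 0.136
```

```bash
python3 - <<'E'
from bench import get_state
s=get_state();print(s["time"],s["position"],s["ft_force"],s["torque"])
E
```

```text
14.6 [0.55681893 0.2250717  0.12314951] [-0.84036177  0.80170103 -3.52184286] [ 0.10648182 -0.02644202  0.00109214]
```

{"op": "carry_out", "data": {"motion": [[[0.0005, -0.0002, -0.0015], 0], [[0.0009, -0.0004, -0.003], 0], [[0.0014, -0.0006, -0.0045], 0], [[0.0018, -0.0008, -0.006], 0], [[0.0018, -0.0008, -0.006], 0]]}}

```text
time: 15.1
position: [0.5588, 0.2243, 0.1172]
tool_rot: [-2.632, -1.715, 0.001]
ft_force: [-2.5, -0.5, -2.4]
grip_width: 0.139
```

{"op": "carry_out", "data": {"motion": [[[0.0005, -0.0002, -0.0015], 0], [[0.0009, -0.0004, -0.003], 0], [[0.0014, -0.0006, -0.0045], 0], [[0.0014, -0.0006, -0.0045], 0]]}}

```text
time: 15.5
position: [0.5601, 0.2239, 0.1127]
tool_rot: [-2.631, -1.715, 0.001]
ft_force: [-2.7, -0.0, -2.0]
grip_width: 0.139
```

```bash
python3 snap.py c8 110 170 345 130 90
```

```text
15.5 [0.5601 0.2239 0.1127] yaw 1.1552 [-2.71 -0.02 -1.98] [0.196 0.641 0.086]
```

View pics/c8.png

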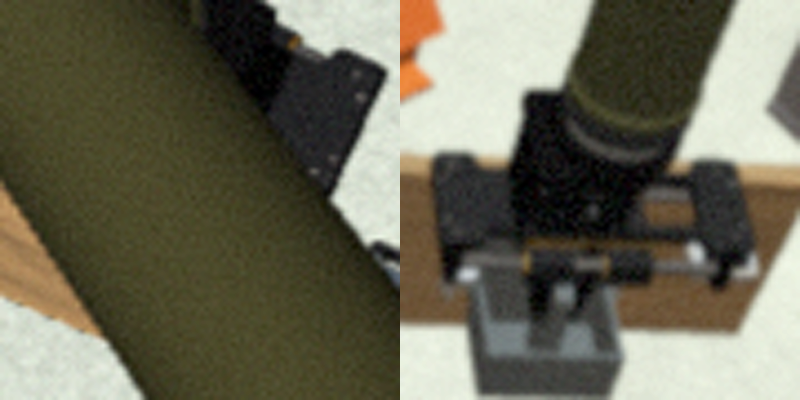

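```bash
python3 - <<'E'
from h import *
g=np.array([.5601,.2239,.1317]);yaw=2.7258;b=np.array([.4997,.2508,0])
S=lambda u,v:(345+(u-400)*.225-.39,130+v*.225-.39)
B=[(S(622,350),(-35,-45,45)),(S(478,392),(-35,45,0)),(S(612,397),(-35,-45,0))]
W=lambda p,q:g+Rz(yaw)@Ry(p[0])@(np.array(q)/1e3-[-.003,p[1],.070])
f=lambda p:np.concatenate([proj("scene",W(p,q))-uv for uv,q in B])
r=least_squares(f,[.2,0]);print(r.x.round(4),r.fun.reshape(-1,2).round(1).tolist())
for th in (r.x[0],.08,.15):
  for q in ((63.5,0,61.5),(65,0,3)): print(th,(Rz(yaw).T@(W((th,r.x[1]),q)-b)).round(4))
E
```

```text
[0.0766 0.0007] [[0.8, 0.9], [-0.4, 0.2], [-0.5, -0.1]]
0.07656213644757998 [-0.0005 -0.0004  0.1181]
0.07656213644757998 [-0.0034 -0.0004  0.0597]
0.08 [-0.0005 -0.0004  0.1179]
0.08 [-0.0037 -0.0004  0.0595]
0.15 [-0.0016 -0.0004  0.1134]
0.15 [-0.0089 -0.0004  0.0553]
```

Nearly home: tilt about 0.08, strip against the face, foot about 4 mm from the face at z = 59 mm, below the ledge. I'll lower it a little further and then release.

{"op": "carry_out", "data": {"motion": [[[0, 0, -0.001], 0], [[0, 0, -0.002], 0], [[0, 0, -0.003], 0], [[0, 0, -0.003], 0]]}}

```text
time: 16.0
position: [0.5608, 0.2237, 0.1101]
tool_rot: [2.632, 1.715, 0.001]
ft_force: [-2.6, 0.2, -1.9]
grip_width: 0.136
```

{"op": "carry_out", "data": {"motion": [[[0, 0, 0], 0], [[0, 0, 0], 0], [[0, 0, 0], 0], [[0, 0, 0], 0]], "squeeze": 4}}

```text
time: 16.4
position: [0.5609, 0.2236, 0.1101]
tool_rot: [2.632, 1.715, 0.001]
ft_force: [-0.9, 0.3, -3.1]
grip_width: 0.137
```

{"op": "carry_out", "data": {"motion": [[[0, 0, 0], 0], [[0, 0, 0], 0], [[0, 0, 0], 0], [[0, 0, 0], 0], [[0, 0, 0], 0], [[0, 0, 0], 0]], "grip": 0.4}}

```text
time: 17.0
position: [0.5606, 0.2237, 0.1102]
tool_rot: [2.632, 1.715, 0.0]
ft_force: [-0.6, -0.2, 0.3]
grip_width: 0.302
```

{"op": "carry_out", "data": {"motion": [[[0, 0, 0.01], 0], [[0, 0, 0.025], 0], [[0, 0, 0.05], 0], [[0, 0, 0.09], 0], [[0.01, -0.005, 0.13], 0], [[0.04, -0.02, 0.17], 0], [[0.07, -0.05, 0.2], 0], [[0.08, -0.09, 0.2], 0], [[0.08, -0.13, 0.2], 0], [[0.08, -0.17, 0.2], 0], [[0.08, -0.21, 0.2], 0], [[0.08, -0.21, 0.2], 0]]}}

```text
time: 18.2
position: [0.6414, 0.0048, 0.3111]
tool_rot: [2.638, 1.698, -0.002]
ft_force: [0.5, -0.2, -0.8]
grip_width: 0.301
```

```bash
python3 snap.py c9 110 170 345 130 90
```

```text
18.2 [0.6414 0.0048 0.3111] yaw 1.1435 [ 0.52 -0.24 -0.81] [ 0.044 -0.19  -0.013]
```

View pics/c9.png

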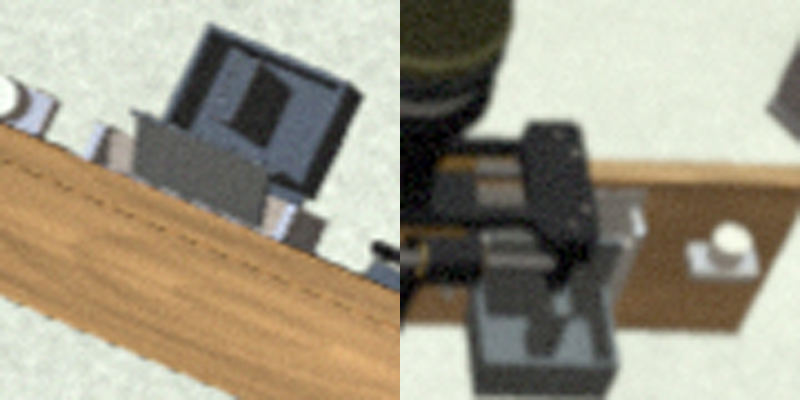

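```bash
python3 - <<'E'
from h import *
yaw=2.7258;b=np.array([.4997,.2508,0])
S=lambda u,v:("scene",(345+(u-400)*.225-.39,130+v*.225-.39))
T=lambda u,v:("top",(110+u*.225-.39,170+v*.225-.39))
B=[(T(208,25),(-35,-45,45)),(T(362,87),(-35,45,45)),(T(133,112),(35,-45,92)),(S(478,393),(-35,45,0)),(S(610,398),(-35,-45,0)),(S(617,360),(-35,-45,45))]
W=lambda p,q:b+Rz(yaw)@(np.array([p[1],p[2],p[3]])+Ry(p[0])@(np.array(q)/1e3))
f=lambda p:np.concatenate([proj(o[0],W(p,q))-o[1] for o,q in B])
r=least_squares(f,[0,-.065,0,.058],loss="soft_l1");print(r.x.round(4),r.fun.reshape(-1,2).round(1).tolist())
for q in ((63.5,0,61.5),(65,0,3)): print((Rz(yaw).T@(W(r.x,q)-b)).round(4))
E
```

```text
[-0.064  -0.0611  0.      0.0558] [[0.6, -0.1], [-2.5, -0.6], [-0.3, 0.3], [-1.4, 0.0], [-1.5, -0.3], [0.8, 0.5]]
[-0.0016  0.      0.1212]
[0.0036 0.     0.0629]
```

{"op": "carry_out", "data": {"motion": [[[0, 0, 0], 0], [[0, 0, 0], 0], [[0, 0, 0], 0], [[0, 0, 0], 0], [[0, 0, 0], 0]]}}

```text
time: 18.8
position: [0.6404, 0.0143, 0.3101]
tool_rot: [-2.631, -1.716, -0.0]
ft_force: [-0.4, -0.3, -0.2]
grip_width: 0.301
```

```bash
python3 -c "
from bench import ticket
print(ticket.close_job())"
```

```text
the job is handed in; nothing more can be done
None
```

The bin is hanging on the rail and released, and I handed the job in at about 19 s. No verdict was reported.

**What I did:**
- I gripped the bin by its fin. The first try lifted before the fingers had finished closing, so I repeated it; the bin had not moved.
- I tilted it to about 0.37 rad by pressing its foot against the bare board above the rail. The wrist read about 3.5 N between steps of that press.
- I lowered it until the strip rested on the cleat at about 2 N, with tilt about 0.28 rad. I then slid it down the groove, swung it almost upright and let go.

**Last checks:**
- **Position:** the last picture shows the strip against the board, between the cheeks. The fitted position puts the strip 2 mm from the face and centred, and the foot at z of about 63 mm. From the swing-down and the last fit, the rail seems to sit about 2 mm below nominal.
- **Disagreement:** that fit also gave a tilt of -0.06 rad, with the foot 3.6 mm inside the board. That is impossible, so I put it down to errors in reading the picture, with residuals up to 2.5 pixels. The tilt is therefore not confirmed to better than that.
- **Not checked:** I did not measure the bystanders again. I planned the paths to clear them and saw no unexpected forces.

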